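Fold out the crank and close the sphere gap

ROBOT

A 6-joint arm with a two-finger parallel gripper is mounted at the origin on the work surface. World frame = base frame: x ahead of the robot, y to its left, z up, the work surface at z = 0. Lengths are in m, angles in rad, forces in N, time in s.
With the tool pointing down it reaches from about 0.35 to 0.85 m from the base axis. Payload 8.1 kg.
Tool frame: the origin (TCP) lies midway between the tips of the shut fingers; the grasp point (between the pads) lies 19 mm behind it; y points along the fingers, x is the direction in which the jaws open and shut, and the axes are right-handed (so a half turn about y gives the same grasp; the last joint's range is limited). The gripper opens to 85 mm and grips with 20 to 120 N. Pads are 22 mm wide; open, the fingers measure 114 mm over their backs; the gripper's body (76 mm by 85 mm) begins 54 mm behind the grasp point. The pads swing forward as they close: fully open they stand 13 mm farther back than shut.
Start: joints at [-1.264, 0.13, 1.488, -0, 1.523, -0.085], TCP at [0.229, -0.555, 0.231] pointing down, gripper open.
Joint ranges: [-2.96, 2.96], [-0.89, 2.26], [0.02, 2.5], [-1.34, 4.48], [0, 2.73], [-2.66, 2.66]. Speed limits (rad/s): [2.39, 2.39, 2.79, 3.14, 3.14, 3.14].

INTERFACE

Orientations are given as a unit quaternion [w, x, y, z].
In Python, from station import r gives the robot as it stands.
- The arm moves only by the shell command python3 -m handwheel 'ROWS' [FORCE]. ROWS is JSON, a list that holds one entry, the list of rows, each a list of 7 numbers: the opening in per cent of the stroke, from 0 (shut) to 100 (fully open), then the shift along the world's x, y, z in mm, then the turn, a rotation vector about the world's x, y, z in rad. A call has exactly 5 rows; each row shifts and turns the commanded pose from where the row before left it; what a row does not reach is not made up. A row lasts 1/8 s, in which the tool goes at most 62.5 mm and 10.7 degrees, less where a joint would pass 70% of its speed; a pose out of reach is approached as far as the arm can. A call is refused whole if a number of a shift passes 62.5 or a number of a turn 0.188, either way. A call with a gripper value outside its range is refused whole. The fingers move at their own pace and stop on an object; FORCE is the grip in N (left out, the last holds). Time passes only in rows, so rows that do not move let the fingers close, or fill a call up. It gives the time, the measured TCP pose, the force and the opening at its end, in the units of the state.
- r.observe(): the state, without advancing time (a new reading comes with each control period).
- r.snapshot(name): name is "scene" or "top"; returns a dict with "pixels" (420x560x3 uint8, red, green, blue), "camera_matrix" (3x3 intrinsics, pixels), "rvec" (rotation vector, rad) and "tvec" (3), from world to camera coordinates, as OpenCV has them. Camera axes: x right, y down, z forward; pixel columns grow to the right and rows downward; lengths in m; the calibration is good to about 2 mm. A picture is of the moment at which its call begins. There is no depth.
- r.close_job(): hands the job in, once; it reports no verdict.
Trained networks look in the newest picture that a camera, given by its name, has taken for a name from the list of things; names that differ only in an ending like _2 or _b are one class to them, and where a whole thing is asked for, a point or a joint stands for the part that bears it (a point fixed in the world has none). Each returns a list of dicts, best first, with "p" (0 to 1); they miss things now and then, are a little off and sometimes report something else, mostly with a low value. They report only what shows in the picture. A call takes as long as a camera call. They do not tell look-alikes from the thing itself.
- r.boxes_of(camera, query): "bbox" ([centre column, centre row, width, height] in pixels, round what is visible of it).
The state is a dict: "time_s": time; "qpos": joint angles; "joint_velocities": joint speeds; "effort": joint torques, N m; "position": TCP position; "ee_rot": TCP orientation; "ft_force": force on the tool from outside, world axes, zero at the start; "wrist_torque": the same for the moment, N m; "grip_width": finger opening in m.
Only numpy, scipy, OpenCV 4.12 (cv2) and the standard library are available. Lean on these libraries where they do the work, as an engineer would, in place of code of your own. Each camera call takes 0.05 s, during which the arm holds its last target.

TASK

The crank on top of the sphere-gap drive has its black grip folded down: swing the grip all the way up to its upright working position, then turn the crank clockwise by the grip so that the sphere on the rod runs out and meets the sphere on the earthing stand. Feel for the touch and stop with a light but definite pressure between the spheres: do not push the stand along, drive the rod with the crank only, and leave the grip up, the spheres pressed together, everything let go and the other things where they are.

Things in the scene. Friction and masses are not known exactly. Their poses are not given: they have to be found in the camera images.
- machine: The sphere-gap drive, bolted down: black base plate 150 x 130 x 14 mm and grey gear housing 110 x 110 mm, 135 mm high. Origin: centre of the underside; z up. Its y axis is the direction in which the rod runs out.
- crank_axis (a point): Point on the vertical turning axis of the crank, fixed to the drive, 176.5 mm above the bench (the height of the grip's hinge). Axes are the drive's.
- grip_hinge (a point): Centre of the grip's hinge pin, at the outer end of the crank arm, 60 mm from the crank axis, 176.5 mm above the bench. The arm is a flat steel bar 14 mm wide whose top lies 12.5 mm below this point; two thin lugs 22 mm wide overall hold the pin. Axes turn with the crank: x points from the hinge to the crank axis, y along the hinge pin (level), z up.
- grip_end (a point): Centre of the free end of the folding grip, 85 mm from the hinge pin; x points along the grip from hinge to free end. The grip is a black round sleeve, 20 mm in diameter, covering the part from 13 to 85 mm from the pin, and spins freely on its spindle. Folded, it lies level along the arm and passes over the crank axis; its underside is then 2.5 mm above the arm. The housing's top is 41 mm below its centre line.
- handle (a joint): Angle of the folding grip (rad): 0 folded flat on the arm, 1.57 upright against its stop, which is the working position. Stiff hinge, about 0.14 N m: it stays where it is left (some 2 N at the free end).
- crank (a joint): Angle of the crank (rad), growing clockwise seen from above; 0 when the arm points along the drive's -x, stops at 0 and 4.1. Each radian runs the rod out by 30 mm. Stiff, about 0.3 N m: some 5 N at the grip turns it, and it stays where it is left. Each newton between the spheres adds about 0.5 N at the grip. With the crank let go the pressure stays.
- rod: The drive's sliding steel rod, 12 mm thick, with a steel sphere of 50 mm diameter on its end, 110 mm above the bench. Origin: centre of the sphere. It slides along the drive's y axis. The robot must not touch it.
- stand: Earthing stand, loose, 4.5 kg: dark round base 160 mm in diameter, short brass stem, steel sphere of 60 mm diameter. Origin: centre of the underside.
- stand_ball (a point): Centre of the stand's sphere, 110 mm above the bench, nearly in line with the rod. The spheres touch when this point is 55 mm from rod. They are hard: a pressure of about 8 N is right, over 18 N damages them, and half a millimetre of overdrive is already too much.
- bottle: Bystander: green bottle with a yellow band, 60 mm wide, 150 mm high, origin at its underside.
- puck: Bystander: dark steel disc weight, 64 mm wide, 22 mm high, origin at its underside.
- beaker: Bystander: aluminium cup, 70 mm wide, 80 mm high, origin at its underside.
Not all that is in view belongs to the job. Leave any purple look-alike of the stand alone.

How it is judged:
On the way, in this order (a step that is already met when the one before it is completed fails the run):
1. the grip is swung up to its upright working position (1.48 rad or more) (value of joint handle above 1.48 rad), for 0.2 s.
2. the crank, its grip up, has run the rod's sphere out until it presses on the stand's sphere with more than 3 N (contact force between rod and stand above 3 N and value of joint handle above 1.35 rad), for 0.3 s.
At the end, for the whole second after the job is handed in: The rod's sphere rests against the stand's sphere (centres within 57 mm) with a pressure of 3 to 18 N, both still; the grip is up (1.4 rad or more); the stand stands within 5 mm of where it was (contact force between rod and stand between 3 and 18 N and value of joint handle above 1.4 rad and linear speed of each of stand, rod below 0.01 m/s and distance of stand from where it was at the start of the episode below 0.005 m and distance between rod and stand_ball below 0.057 m); the robot touches nothing.
It fails at once if the spheres are pressed together with more than 18 N (contact force between rod and stand above 18 N).
It fails at once if the stand is shifted by more than 5 mm (distance of stand from where it was at the start of the episode above 0.005 m).
It fails at once if the crank is turned (its hinge carried more than 20 mm) while the grip is not up (under 1.3 rad) (distance of grip_hinge from where it was at the start of the episode above 0.02 m and value of joint handle below 1.3 rad).
It fails at once if the robot pushes the rod or its sphere (contact force between any of the fingers, the arm and rod above 1 N).
It fails at once if a bystander is shifted by more than 15 mm (distance of any of bottle, puck, beaker from where it was at the start of the episode above 0.015 m).
It also fails if it takes over 67 s, if anything falls off the work surface, if the arm or the gripper's body presses on something with over 40 N, if the wrist force passes 120 N, or if a joint passes its speed limit or range.

## Working session

There is one attempt and no reset: what is moved stays moved. The work goes in short steps, Python scripts to look and compute and a shell command to move; the robot and the scene stay as the last step left them, time stands still between calls to the robot, and variables do not carry over. Pictures are saved under pics/ and viewed, and the job is handed in when it is done.

```bash
mkdir -p pics; ls; cat > h.py <<'E'
import numpy as np, cv2
from station import r
def snap(n,f=None):
    s=r.snapshot(n)
    if f: cv2.imwrite('pics/'+f,s['pixels'][:,:,::-1])
    return s
def P(s):
    R=cv2.Rodrigues(np.array(s['rvec'],float))[0];return np.array(s['camera_matrix'],float),R,np.array(s['tvec'],float).reshape(3)
def ray(s,uv):
    K,R,t=P(s);d=R.T@np.linalg.inv(K)@np.array([uv[0],uv[1],1.]);return -R.T@t,d
def atz(s,uv,z):
    c,d=ray(s,uv);return c+d*(z-c[2])/d[2]
def proj(s,X):
    K,R,t=P(s);p=K@(R@np.array(X,float)+t);return p[:2]/p[2]
def tri(s1,u1,s2,u2):
    c1,d1=ray(s1,u1);c2,d2=ray(s2,u2)
    A=np.stack([d1,-d2],1);l=np.linalg.lstsq(A,c2-c1,rcond=None)[0]
    a=c1+d1*l[0];b=c2+d2*l[1];return (a+b)/2,np.linalg.norm(a-b)
E
python3 - <<'E'
from h import *
import pickle
a=snap('scene','s0.png');b=snap('top','t0.png')
pickle.dump((a,b),open('s0.pkl','wb'))
for c in('scene','top'):
    for q in ['machine','crank_axis','grip_hinge','grip_end','handle','crank','rod','stand','stand_ball','bottle','puck','beaker']:
        print(c,q,[(np.round(d['bbox'],1).tolist(),round(d['p'],2)) for d in r.boxes_of(c,q)[:3]])
for s in (a,b):
    K,R,t=P(s);print(K[0,0],(-R.T@t).round(3),R[2].round(3))
print(r.observe())
E
```

```text
pics
scene machine [([255.4, 240.8, 91.0, 82.6], 0.67)]
scene crank_axis [([255.7, 244.1, 87.9, 78.4], 0.64), ([251.7, 218.8, 22.9, 37.5], 0.6)]
scene grip_hinge [([250.3, 220.2, 18.0, 32.2], 0.85), ([243.6, 298.9, 27.1, 36.7], 0.48), ([180.9, 255.1, 21.0, 19.2], 0.21)]
scene grip_end [([248.0, 219.2, 13.8, 30.3], 0.71)]
scene handle [([250.4, 217.9, 17.9, 28.2], 0.76)]
scene crank [([250.8, 218.9, 18.7, 34.6], 0.63), ([253.8, 244.8, 91.5, 77.6], 0.52)]
scene rod [([255.2, 239.8, 94.0, 18.6], 0.82), ([244.2, 299.5, 27.2, 35.6], 0.49)]
scene stand [([340.8, 257.4, 57.3, 59.2], 0.9), ([258.9, 170.9, 55.1, 50.4], 0.8), ([410.4, 181.4, 56.2, 53.9], 0.65)]
scene stand_ball [([325.1, 185.2, 53.4, 55.0], 0.8), ([407.9, 181.7, 51.1, 57.5], 0.69), ([339.6, 257.5, 60.3, 57.0], 0.64)]
scene bottle [([243.3, 300.6, 26.1, 36.3], 0.68)]
scene puck [([178.9, 256.7, 22.9, 22.8], 0.73)]
scene beaker [([193.4, 290.2, 26.9, 36.7], 0.88)]
top machine [([315.0, 205.9, 76.8, 62.9], 0.79)]
top crank_axis [([316.6, 206.0, 80.4, 56.6], 0.71), ([335.2, 161.4, 23.9, 28.5], 0.24)]
top grip_hinge [([317.6, 200.6
[... 762 characters left out ...]
 1.251] [ 0.207 -0.008 -0.978]
{'time_s': 1.3, 'qpos': array([-1.26442306e+00,  1.30407491e-01,  1.48816482e+00,  1.21817821e-05,
        1.52300990e+00, -8.54303517e-02]), 'joint_velocities': array([-0.00166549,  0.00025396, -0.0015703 , -0.00073001, -0.00035358,
        0.0004486 ]), 'effort': array([-1.34786378e-04, -5.69311881e+01, -5.00858939e+01, -1.27185072e-05,
        1.30165205e-03, -5.82699295e-05]), 'position': array([ 0.22912649, -0.55454552,  0.23130708]), 'ee_rot': array([ 0.58776279, -0.58776068,  0.39310528, -0.39311642]), 'ft_force': array([-0.34285013,  0.53271881, -0.33039794]), 'wrist_torque': array([0.01296137, 0.02347073, 0.01883677]), 'grip_width': 0.0853320351104644}
```

```bash
python3 - <<'E'
from h import *
for n,(x0,y0,x1,y1) in {'s0':(150,130,450,340),'t0':(110,130,410,330)}.items():
    i=cv2.imread(f'pics/{n}.png')[y0:y1,x0:x1]
    cv2.imwrite(f'pics/{n}c.png',cv2.resize(i,None,fx=2.66,fy=2.66,interpolation=cv2.INTER_CUBIC))
E
```

```text
(no output)
```

View pics/s0c.png

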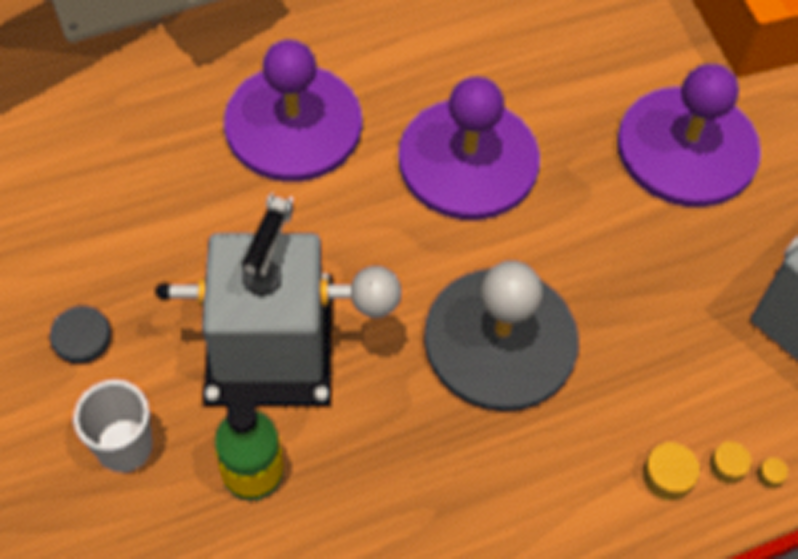

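View pics/t0c.png

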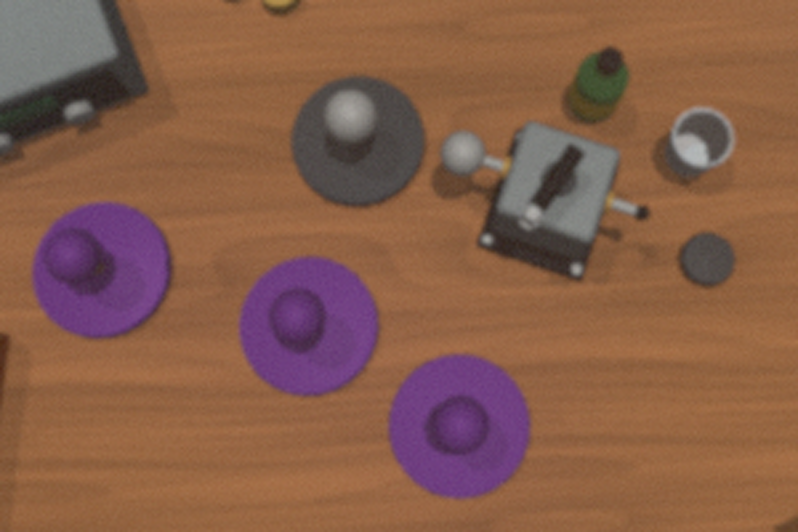

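View pics/s0.png

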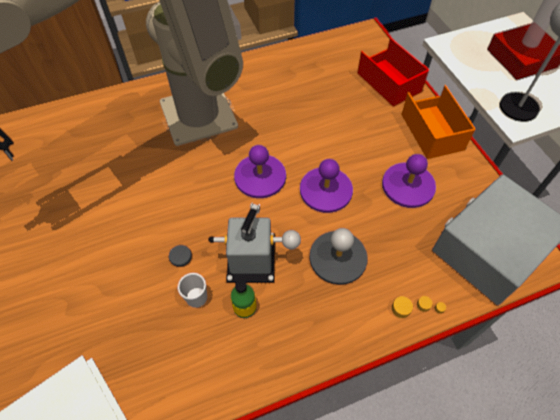

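View pics/t0.png

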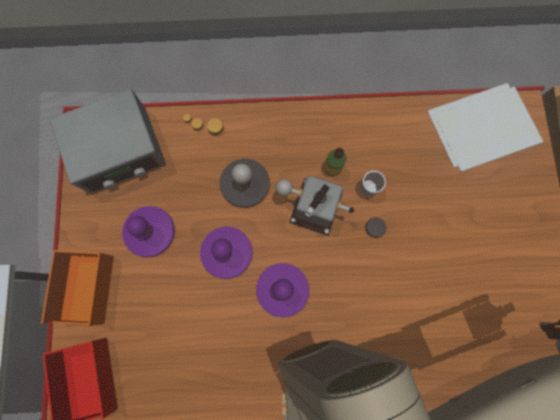

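The stand candidates are dark (scene 341,257 / top 244,183) and purple (scene 259,171; 326,185; 410,181). The dark base with the steel sphere in line with the rod fits the description, and the crops confirm it. Next I zoom on the crank.

```bash
python3 - <<'E'
from h import *
i=cv2.imread('pics/s0.png')[190:270,215:315];j=cv2.imread('pics/t0.png')[165:245,275:375]
f=lambda a:cv2.resize(a,None,fx=7,fy=7,interpolation=cv2.INTER_CUBIC)
cv2.imwrite('pics/zs.png',f(i));cv2.imwrite('pics/zt.png',f(j))
import pickle
a,b=pickle.load(open('s0.pkl','rb'))
for n,u,v in [('rod',(291,239.8),(284.1,187.1)),('ball',(342.5,239.8),(241.6,173.6)),('hinge',(255.3,207),(310,210.8)),('end',(247,233.4),(325.4,187.5))]:
    X,e=tri(a,u,b,v);print(n,X.round(4),round(e,4))
E
```

```text
rod [0.6211 0.086  0.112 ] 0.0028
ball [0.6687 0.2094 0.1098] 0.0033
hinge [0.5342 0.022  0.179 ] 0.0051
end [ 0.5978 -0.0234  0.1791] 0.0072
```

View pics/zs.png

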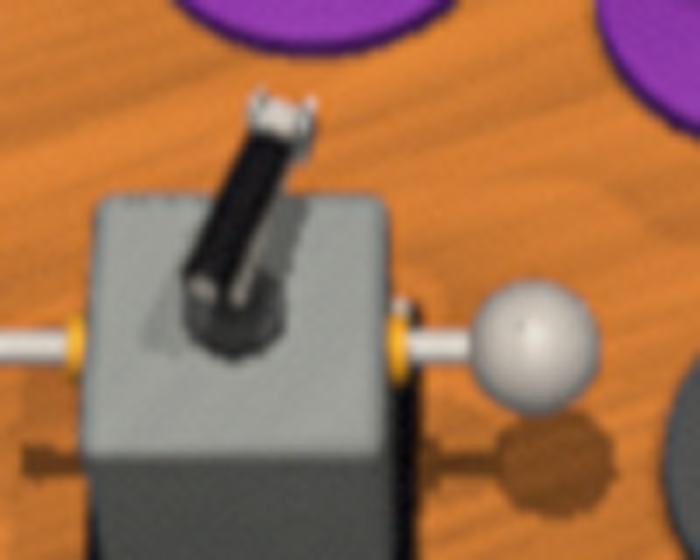

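View pics/zt.png

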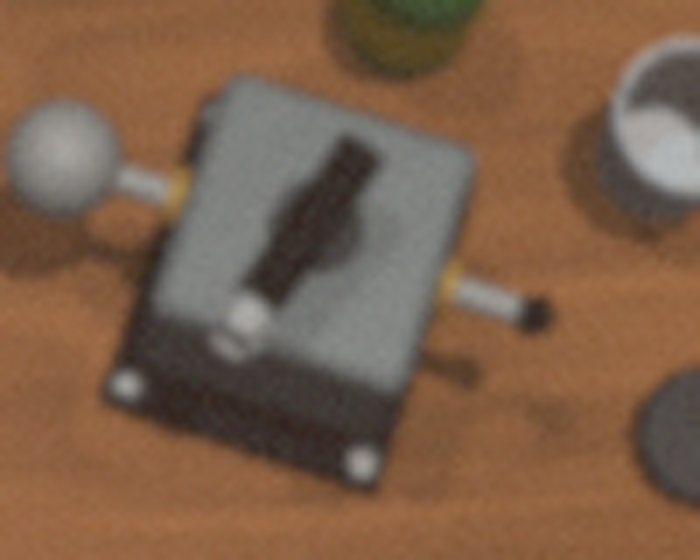

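```bash
python3 - <<'E'
from h import *
import pickle
from scipy.optimize import least_squares
a,b=pickle.load(open('s0.pkl','rb'))
S=lambda u:(u[0]/7+215,u[1]/7+190);T=lambda u:(u[0]/7+275,u[1]/7+165)
for n,u,v in [('hinge',(282,118),(245,318)),('end',(205,270),(362,152)),('rod',(537,347),(64,156))]:
    X,e=tri(a,S(u),b,T(v));print(n,X.round(4),round(e,4), atz(a,S(u),.1765).round(4),atz(b,T(v),.1765).round(4))
cs=[(97,200),(388,197),(388,460),(82,458)];ct=[(155,305),(240,75),(475,155),(395,390)]
for s,f,c in((a,S,cs),(b,T,ct)):
    p=np.array([atz(s,f(u),.135)for u in c]);print(p.round(4)[:,:2].tolist(),p.mean(0).round(4))
E
```

```text
hinge [0.5349 0.022  0.1806] 0.0048 [0.5331 0.025  0.1765] [0.535  0.0193 0.1765]
end [ 0.5943 -0.026   0.1988] 0.0039 [ 0.5824 -0.0214  0.1765] [ 0.5995 -0.031   0.1765]
rod [0.6209 0.0869 0.1121] 0.0049 [0.6533 0.075  0.1765] [0.6033 0.0865 0.1765]
[[0.5163, -0.0437], [0.5546, 0.0567], [0.6553, 0.0185], [0.615, -0.0813]] [ 0.5853 -0.0124  0.135 ]
[[0.5502, 0.0515], [0.6452, 0.0111], [0.6068, -0.0828], [0.5109, -0.0429]] [ 0.5783 -0.0158  0.135 ]
```

```bash
python3 - <<'E'
from h import *
import pickle
from scipy.spatial.transform import Rotation as Ro
a,b=pickle.load(open('s0.pkl','rb'))
o=r.observe();q=o['ee_rot'];R=Ro.from_quat([q[1],q[2],q[3],q[0]]).as_matrix();print(R.round(3))
C=np.array([.582,-.014]);H=np.array([.5345,.022])
d=(C-H)/np.linalg.norm(C-H);p=np.array([-d[1],d[0]]);print(d,p,np.degrees(np.arctan2(p[1],p[0])))
xa=np.degrees(np.arctan2(R[1,0],R[0,0]));t=np.degrees(np.arctan2(p[1],p[0]));print('turn about z deg',(t-xa+90)%180-90)
t2=H+.078*d;print('target',t2,np.array([*t2,.162])-o['position'])
for n,u,v in [('bottle',(243.3,300.6),(336,159)),('puck',(179,256),(375.5,227)),('beaker',(193,290),(372,185))]:
    print(n,tri(a,u,b,v)[0].round(3))
E
```

```text
[[ 0.382  0.     0.924]
 [-0.924 -0.     0.382]
 [ 0.    -1.     0.   ]]
[ 0.79696977 -0.60401919] [0.60401919 0.79696977] 52.84170321510306
turn about z deg -59.606957223830335
target [ 0.59666364 -0.0251135 ] [ 0.36753715  0.52943203 -0.06930708]
bottle [ 0.714 -0.079  0.069]
puck [ 0.506 -0.197  0.011]
beaker [ 0.632 -0.188  0.048]
```

```bash
python3 -m handwheel '[[[100,30.6,44.1,0,0,0,0.175],[100,30.6,44.1,0,0,0,0.175],[100,30.6,44.1,0,0,0,0.175],[100,30.6,44.1,0,0,0,0.175],[100,30.6,44.1,0,0,0,0.175]]]' 30
python3 -m handwheel '[[[100,30.6,44.1,0,0,0,0.175],[100,30.6,44.1,0,0,0,0.175],[100,30.6,44.1,0,0,0,0.175],[100,30.6,44.1,0,0,0,0.175],[100,30.6,44.1,0,0,0,0.175]]]'
python3 -m handwheel '[[[70,30.6,44.1,0,0,0,0.175],[70,30.6,44.1,0,0,0,0.175],[70,0,0,0,0,0,0],[70,0,0,0,0,0,0],[70,0,0,0,0,0,0]]]'
python3 - <<'E'
from h import *
s=snap('scene','s1.png');snap('top','t1.png')
for n,(x0,y0) in {'s1':(180,150),'t1':(240,130)}.items():
    i=cv2.imread(f'pics/{n}.png')[y0:y0+120,x0:x0+150];cv2.imwrite(f'pics/{n}c.png',cv2.resize(i,None,fx=5,fy=5,interpolation=2))
o=r.observe();print(o['qpos'],o['position'],o['ee_rot'],o['ft_force'],o['grip_width'])
E
```

```text
time_s: 1.92
position: [0.3829, -0.3326, 0.2315]
ee_rot: [-0.699, 0.699, -0.105, 0.105]
ft_force: [0.6, 0.3, -0.3]
grip_width: 0.0854
time_s: 2.55
position: [0.536, -0.112, 0.2315]
ee_rot: [-0.678, 0.678, 0.201, -0.201]
ft_force: [0.6, -0.7, 0.1]
grip_width: 0.0855
time_s: 3.18
position: [0.5959, -0.0264, 0.2314]
ee_rot: [-0.634, 0.634, 0.313, -0.314]
ft_force: [-0.3, -0.9, -0.2]
grip_width: 0.06
[-1.30226710e-01  1.20813246e-01  1.49816128e+00 -1.62953581e-04
  1.52233783e+00 -1.04905782e+00] [ 0.59598543 -0.02647761  0.23152961] [-0.63368398  0.63388985  0.31360121 -0.31350048] [0.25559172 0.47982134 0.42766385] 0.05967080331941109
```

View pics/s1c.png

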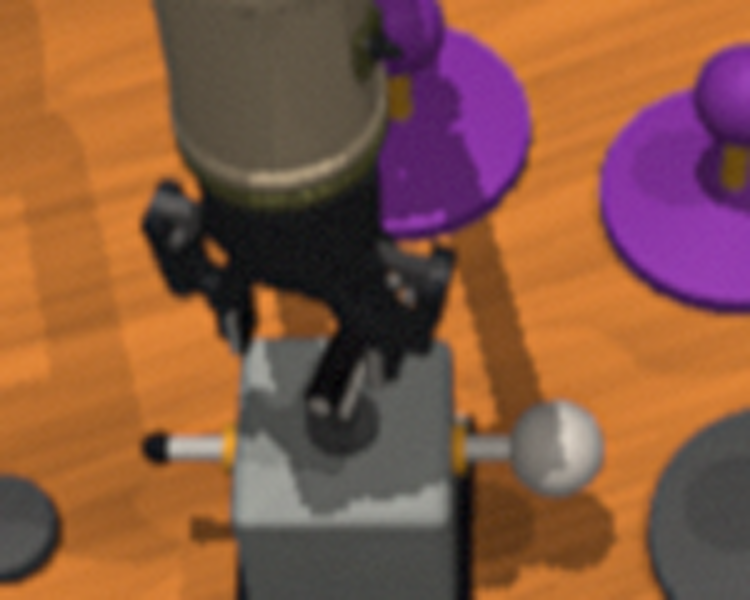

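View pics/t1c.png

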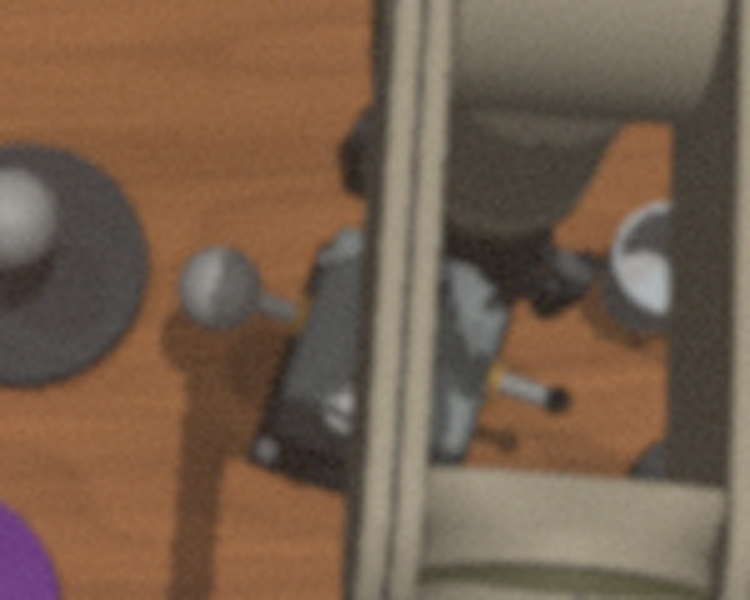

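The scene picture shows the fingers straddling the folded grip (end at crop 320,400, fingers at 240,340 and 385,370), so I descend and close.

```bash
python3 -m handwheel '[[[70,0.4,1,-30,0,0,0],[70,0,0,-25,0,0,0],[70,0,0,-14,0,0,0],[70,0,0,0,0,0,0],[70,0,0,0,0,0,0]]]' 30
python3 -m handwheel '[[[15,0,0,0,0,0,0],[15,0,0,0,0,0,0],[15,0,0,0,0,0,0],[15,0,0,0,0,0,0],[15,0,0,0,0,0,0]]]' 30
```

```text
time_s: 3.9
position: [0.5974, -0.0246, 0.1636]
ee_rot: [-0.633, 0.634, 0.315, -0.314]
ft_force: [0.5, -0.4, 0.4]
grip_width: 0.0598
time_s: 4.53
position: [0.5969, -0.0252, 0.1628]
ee_rot: [-0.633, 0.634, 0.314, -0.314]
ft_force: [-0.4, -6.2, 2.2]
grip_width: 0.0189
```

```bash
python3 -m handwheel '[[[5,-0.9,0.7,13.5,0,0,0],[5,-2.8,2.1,13.1,0,0,0],[5,-4.6,3.5,12.3,0,0,0],[5,-6.2,4.7,11.1,0,0,0],[5,0,0,0,0,0,0]]]' 30
python3 - <<'E'
from h import *
s=snap('scene','s2.png')
i=cv2.imread('pics/s2.png')[150:270,180:330];cv2.imwrite('pics/s2c.png',cv2.resize(i,None,fx=5,fy=5,interpolation=2))
E
```

```text
time_s: 5.15
position: [0.5779, -0.0111, 0.2088]
ee_rot: [0.636, -0.631, -0.312, 0.318]
ft_force: [-11.1, 4.8, -12.8]
grip_width: 0.0183
```

View pics/s2c.png

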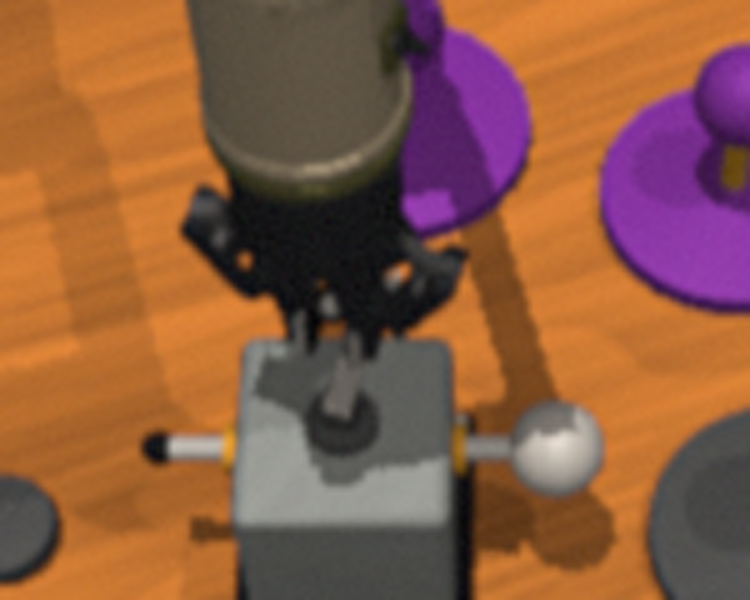

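```bash
python3 -m handwheel '[[[5,-8.3,6.2,8.3,0,0,0],[5,-8.9,6.7,7.5,0,0,0],[5,-9.8,7.4,5.3,0,0,0],[5,-10.4,7.9,3,0,0,0],[5,0,0,0,0,0,0]]]' 30
python3 - <<'E'
from h import *
s=snap('scene','s3.png')
i=cv2.imread('pics/s3.png')[150:270,180:330];cv2.imwrite('pics/s3c.png',cv2.resize(i,None,fx=5,fy=5,interpolation=2))
E
```

```text
time_s: 5.82
position: [0.5426, 0.0156, 0.2336]
ee_rot: [0.634, -0.632, -0.313, 0.316]
ft_force: [-2.1, -0.0, -24.0]
grip_width: 0.0179
```

View pics/s3c.png

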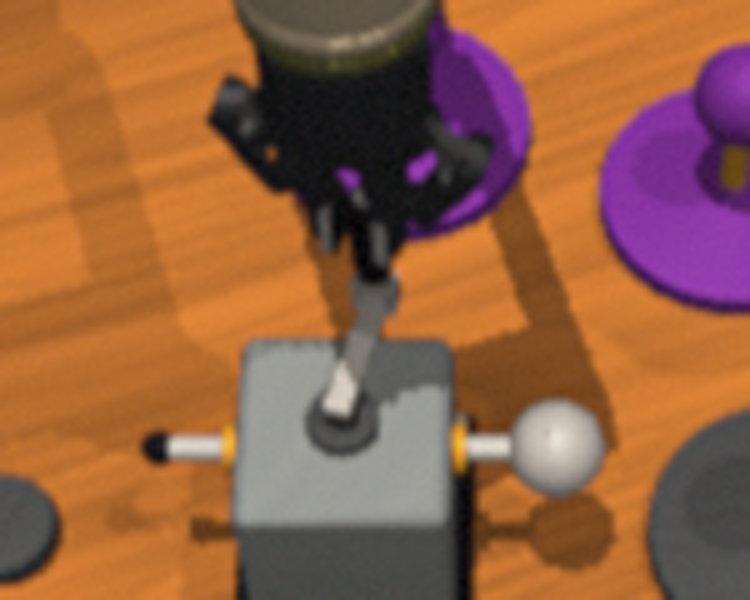

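```bash
python3 -m handwheel '[[[5,-4.8,3.6,-1.5,0,0,0],[5,-3.2,2.4,-1,0,0,0],[5,-2,1.5,-0.5,0,0,0],[5,0,0,0,0,0,0],[5,0,0,0,0,0,0]]]' 30
python3 -m handwheel '[[[5,-1.6,1.2,0,0,0,0],[5,0,0,0,0,0,0],[5,-1.6,1.2,0,0,0,0],[5,0,0,0,0,0,0],[5,0,0,0,0,0,0]]]' 30
```

```text
time_s: 6.5
position: [0.5371, 0.0201, 0.2345]
ee_rot: [-0.632, 0.636, 0.315, -0.312]
ft_force: [10.6, -10.4, -20.9]
grip_width: 0.0182
time_s: 7.12
position: [0.5353, 0.0215, 0.2349]
ee_rot: [-0.631, 0.637, 0.316, -0.311]
ft_force: [17.7, -15.3, -23.4]
grip_width: 0.0183
```

```bash
python3 -m handwheel '[[[5,1.0,-0.8,-1,0,0,0],[50,0,0,0,0,0,0],[50,0,0,0,0,0,0],[50,0,0,0,0,0,0],[50,0,0,0,0,0,0]]]' 30
python3 - <<'E'
from h import *
s=snap('scene','s4.png')
i=cv2.imread('pics/s4.png')[150:270,180:330];cv2.imwrite('pics/s4c.png',cv2.resize(i,None,fx=5,fy=5,interpolation=2))
print(proj(s,[.5345,.022,.1765]),proj(s,[.5345,.022,.2615]))
E
```

```text
time_s: 7.75
position: [0.5329, 0.0242, 0.2331]
ee_rot: [-0.633, 0.634, 0.315, -0.314]
ft_force: [-0.5, 0.2, 0.6]
grip_width: 0.0427
[254.36325763 207.64771194] [252.58200002 188.46765759]
```

View pics/s4c.png

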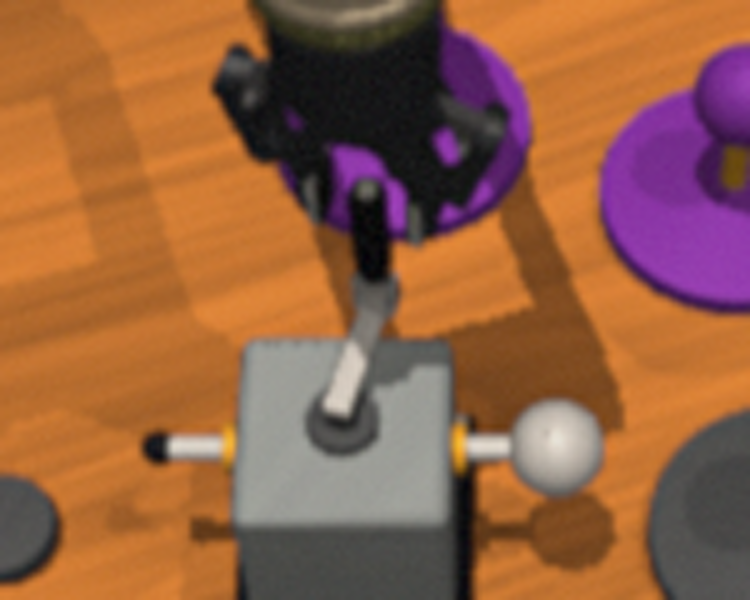

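```bash
python3 -m handwheel '[[[50,2,-1.5,-12,0,0,0],[50,0,0,-12,0,0,0],[50,0,0,-12,0,0,0],[50,0,0,0,0,0,0],[50,0,0,0,0,0,0]]]' 30
python3 -m handwheel '[[[5,0,0,0,0,0,0],[5,0,0,0,0,0,0],[5,0,0,0,0,0,0],[5,0,0,0,0,0,0],[5,0,0,0,0,0,0]]]' 30
python3 - <<'E'
import numpy as np
C=np.array([.582,-.014]);H=np.array([.5345,.022]);v=H-C;a=np.degrees(np.arctan2(v[1],v[0]));L=60
for i in range(16):
    f=lambda t:L*np.array([np.cos(np.radians(t)),np.sin(np.radians(t))])
    print(i,round(a-10*i,1),(f(a-10*i-10)-f(a-10*i)).round(1))
E
```

```text
time_s: 8.43
position: [0.5347, 0.0225, 0.1964]
ee_rot: [0.633, -0.633, -0.314, 0.314]
ft_force: [0.1, -0.1, -0.2]
grip_width: 0.0428
time_s: 9.05
position: [0.5349, 0.0224, 0.1971]
ee_rot: [-0.633, 0.634, 0.315, -0.314]
ft_force: [-2.0, -1.8, 4.3]
grip_width: 0.0192
0 142.8 [7.  7.8]
1 132.8 [8.3 6.4]
2 122.8 [9.2 4.9]
3 112.8 [10.   3.2]
4 102.8 [10.4  1.4]
5 92.8 [10.5 -0.4]
6 82.8 [10.2 -2.2]
7 72.8 [ 9.7 -3.9]
8 62.8 [ 8.9 -5.6]
9 52.8 [ 7.8 -7. ]
10 42.8 [ 6.4 -8.3]
11 32.8 [ 4.9 -9.2]
12 22.8 [  3.2 -10. ]
13 12.8 [  1.4 -10.4]
14 2.8 [ -0.4 -10.5]
15 -7.2 [ -2.2 -10.2]
```

```bash
python3 -m handwheel '[[[5,7,7.8,0,0,0,-0.1745],[5,8.3,6.4,0,0,0,-0.1745],[5,9.2,4.9,0,0,0,-0.1745],[5,10,3.2,0,0,0,-0.1745],[5,0,0,0,0,0,0]]]' 30
python3 - <<'E'
from h import *
o=r.observe();print(o['position'],o['ft_force'],o['wrist_torque'],o['qpos'])
E
```

```text
time_s: 9.68
position: [0.5706, 0.0435, 0.1972]
ee_rot: [-0.702, 0.704, 0.078, -0.077]
ft_force: [3.1, -6.2, 2.1]
grip_width: 0.0194
[0.57060872 0.04348503 0.19720162] [ 3.09267729 -6.17400083  2.12810155] [-1.03176924 -0.51930915  0.01640635] [-0.01212606  0.0712201   1.61378575 -0.00220559  1.45384673 -0.23150767]
```

```bash
python3 -m handwheel '[[[5,10.4,1.2,0,0,0,-0.1745],[5,10.4,-0.6,0,0,0,-0.1745],[5,10.1,-2.4,0,0,0,-0.1745],[5,9.6,-4.1,0,0,0,-0.1745],[5,0,0,0,0,0,0]]]' 30
python3 - <<'E'
from h import *
o=r.observe();print(o['position'],o['ft_force'],o['wrist_torque'])
p=o['position'][:2]
from scipy.optimize import least_squares
Q=np.array([[.5349,.0224],[.5706,.0435],p])
print(least_squares(lambda c:np.hypot(*(Q-c).T)-.06,[.582,-.014]))
s=snap('scene','s5.png')
i=cv2.imread('pics/s5.png')[150:270,180:380];cv2.imwrite('pics/s5c.png',cv2.resize(i,None,fx=4,fy=4,interpolation=2))
E
```

```text
time_s: 10.3
position: [0.6097, 0.0358, 0.1971]
ee_rot: [-0.685, 0.688, -0.168, 0.168]
ft_force: [-5.6, -12.3, 6.5]
grip_width: 0.0195
[0.60966911 0.03583902 0.19708437] [ -5.63851918 -12.31830656   6.48515659] [-2.10923317  0.87918327  0.00606704]
     message: `gtol` termination condition is satisfied.
     success: True
      status: 1
         fun: [-3.131e-04  4.917e-04 -3.244e-04]
           x: [ 5.804e-01 -1.619e-02]
        cost: 2.2250369904592564e-07
         jac: [[ 7.629e-01 -6.465e-01]
               [ 1.626e-01 -9.867e-01]
               [-4.899e-01 -8.718e-01]]
        grad: [ 2.482e-10 -2.949e-10]
  optimality: 2.9491217776738985e-10
 active_mask: [ 0.000e+00  0.000e+00]
        nfev: 4
        njev: 4
```

View pics/s5c.png

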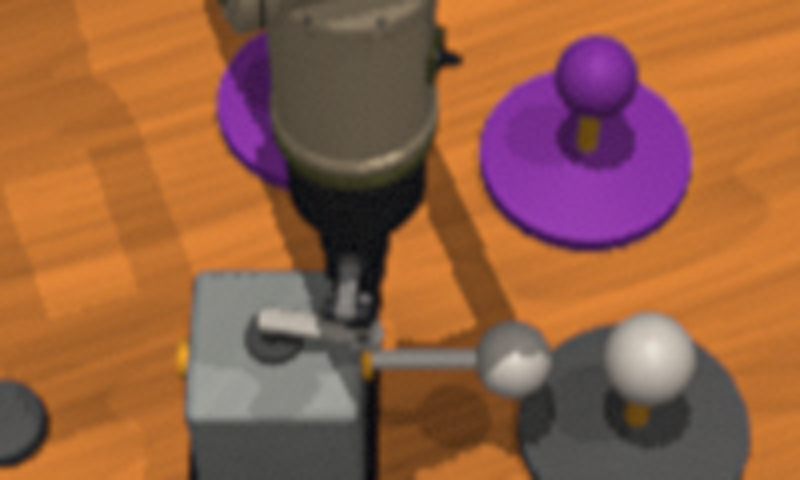

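```bash
python3 - <<'E'
from h import *
import pickle
a,b=pickle.load(open('s0.pkl','rb'))
def balls(fn,s):
    g=cv2.imread('pics/'+fn)
    i=cv2.resize(g[215:265,270:380],None,fx=6,fy=6,interpolation=2)
    c=cv2.HoughCircles(cv2.medianBlur(cv2.cvtColor(i,6),7),cv2.HOUGH_GRADIENT_ALT,1,60,param1=150,param2=0.6,minRadius=40,maxRadius=90)
    for k in (c[0] if c is not None else []):
        uv=(k[0]/6+270-.4,k[1]/6+215-.4);print(fn,np.round(uv,1),(k[2]/6).round(1),atz(s,uv,.11).round(4))
balls('s0.png',a);balls('s5.png',a)
A=atz(a,(342.5,239.5),.11);
for u in [(291.2,239.8),(308.5,239.7)]:
    B=atz(a,u,.11);print(np.linalg.norm((A-B)[:2]))
E
```

```text
s0.png [293.6 255.1] 8.6 [0.6634 0.0773 0.11  ]
s5.png [308.1 238.4] 9.2 [0.633  0.1302 0.11  ]
0.13203859815221006
0.08752059166677238
```

```bash
python3 -m handwheel '[[[5,7.9,-7.2,0,0,0,-0.1745],[5,7.5,-7.3,0,0,0,-0.1745],[5,6.1,-8.5,0,0,0,-0.1745],[5,2.3,-4.7,0,0,0,-0.0873],[5,0,0,0,0,0,0]]]' 30
python3 - <<'E'
from h import *
o=r.observe();p=o['position'];print(p,o['ft_force'],o['wrist_torque'])
v=p[:2]-[.5804,-.0162];print(np.degrees(np.arctan2(v[1],v[0])),np.hypot(*v))
s=snap('scene','s6.png')
i=cv2.imread('pics/s6.png')[190:290,270:390];cv2.imwrite('pics/s6c.png',cv2.resize(i,None,fx=6,fy=6,interpolation=2))
E
```

```text
time_s: 10.98
position: [0.632, 0.01, 0.197]
ee_rot: [-0.604, 0.606, -0.367, 0.365]
ft_force: [-11.0, -5.3, 9.9]
grip_width: 0.0193
[0.63203399 0.00995102 0.19701005] [-10.99758504  -5.34596382   9.87053974] [-0.83149409  2.07670273  0.07618991]
26.860810305359358 0.05787870594848955
```

View pics/s6c.png

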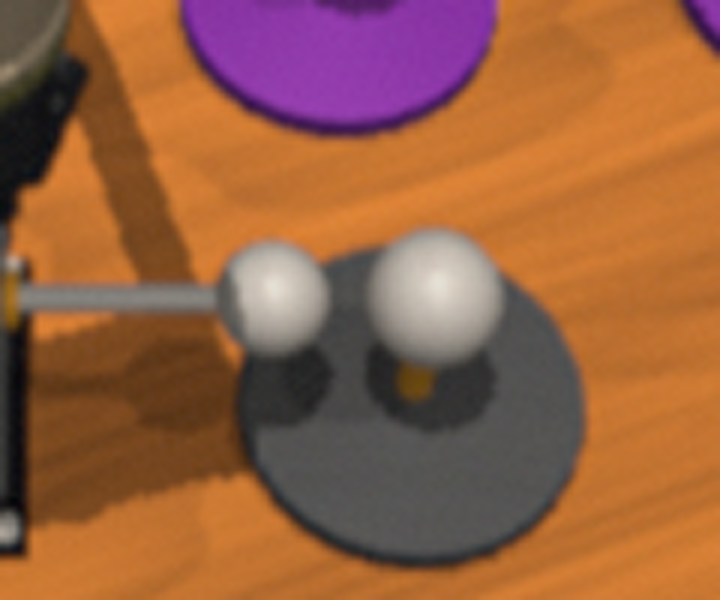

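```bash
python3 - <<'E'
import numpy as np
from scipy.optimize import least_squares
Q=np.array([[.5349,.0224],[.5706,.0435],[.6097,.0358],[.6320,.0100]])
print(least_squares(lambda c:np.hypot(*(Q-c).T)-.06,[.582,-.014]).x)
x=least_squares(lambda c:np.hypot(*(Q-c[:2]).T)-c[2],[.582,-.014,.06]);print(x.x,x.fun)
C=np.array([.5799,-.0168])
c=least_squares(lambda c:np.hypot(*(Q-c).T)-.06,[.582,-.014]).x
v=Q[-1]-c;a=np.arctan2(v[1],v[0]);print(np.degrees(a))
for k in range(12):
    f=lambda t:60*np.array([np.cos(t),np.sin(t)])
    t=a-k*np.radians(5);print(k,round(np.degrees(t),1),(f(t-np.radians(5))-f(t)).round(2))
E
```

```text
[ 0.57929182 -0.0165191 ]
[ 0.57977279 -0.01268622  0.05695292] [ 8.56856130e-06 -2.28544025e-05  2.56023952e-05 -1.13165540e-05]
26.70836670733316
0 26.7 [ 2.15 -4.77]
1 21.7 [ 1.72 -4.94]
2 16.7 [ 1.28 -5.07]
3 11.7 [ 0.84 -5.17]
4 6.7 [ 0.38 -5.22]
5 1.7 [-0.07 -5.23]
6 -3.3 [-0.53 -5.21]
7 -8.3 [-0.98 -5.14]
8 -13.3 [-1.42 -5.04]
9 -18.3 [-1.86 -4.89]
10 -23.3 [-2.28 -4.71]
11 -28.3 [-2.68 -4.5 ]
```

```bash
python3 -m handwheel '[[[5,1,-5,0,0,0,-0.0873],[5,1.4,-4.8,0,0,0,-0.0873],[5,0.95,-4.9,0,0,0,-0.0873],[5,0,0,0,0,0,0],[5,0,0,0,0,0,0]]]' 30
python3 - <<'E'
from h import *
o=r.observe();p=o['position'];print(p,o['ft_force'],o['wrist_torque'])
v=p[:2]-[.5798,-.0127];print(np.degrees(np.arctan2(v[1],v[0])),np.hypot(*v))
s=snap('scene','s7.png')
i=cv2.imread('pics/s7.png')[190:290,270:390];cv2.imwrite('pics/s7c.png',cv2.resize(i,None,fx=6,fy=6,interpolation=2))
E
```

```text
time_s: 11.65
position: [0.6358, -0.0035, 0.1971]
ee_rot: [-0.552, 0.553, -0.442, 0.441]
ft_force: [-9.1, -0.4, 9.3]
grip_width: 0.0193
[ 0.63582916 -0.00345206  0.19706652] [-9.05437649 -0.37771354  9.31324391] [-0.03917516  1.53104188  0.00713572]
9.372501035629037 0.05678724463422557
```

View pics/s7c.png

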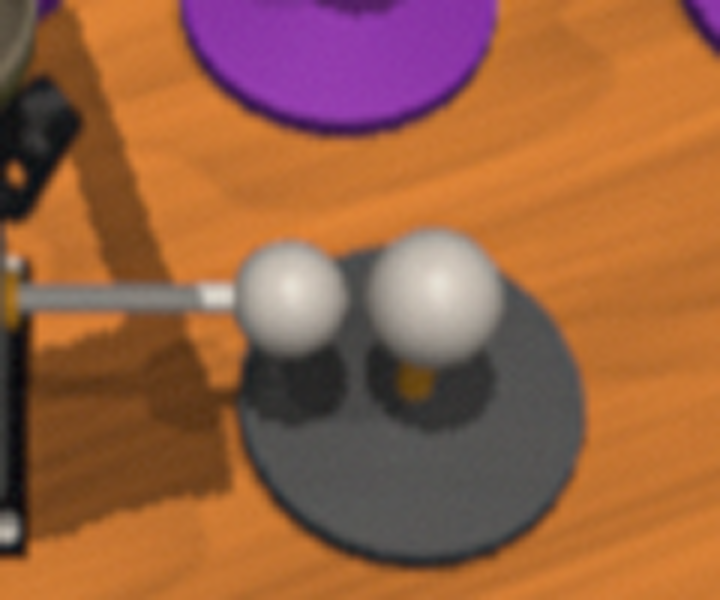

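```bash
python3 -m handwheel '[[[5,0.6,-4.9,0,0,0,-0.0873],[5,0.1,-2.5,0,0,0,-0.0436],[5,0.1,-2.5,0,0,0,-0.0436],[5,0,0,0,0,0,0],[5,0,0,0,0,0,0]]]' 30
python3 - <<'E'
from h import *
o=r.observe();p=o['position'];print(p,o['ft_force'],o['wrist_torque'])
v=p[:2]-[.5798,-.0127];print(np.degrees(np.arctan2(v[1],v[0])),np.hypot(*v))
s=snap('scene','s8.png')
i=cv2.imread('pics/s8.png')[215:265,290:370];cv2.imwrite('pics/s8c.png',cv2.resize(i,None,fx=9,fy=9,interpolation=2))
E
```

```text
time_s: 12.32
position: [0.6366, -0.0125, 0.1971]
ee_rot: [-0.512, 0.512, -0.488, 0.487]
ft_force: [-9.3, 3.9, 8.9]
grip_width: 0.0192
[ 0.63664793 -0.01254467  0.19706579] [-9.25772312  3.85099643  8.88508331] [4.99506210e-01 1.45983978e+00 3.95629771e-04]
0.15655674808185274 0.056848139288005764
```

View pics/s8c.png

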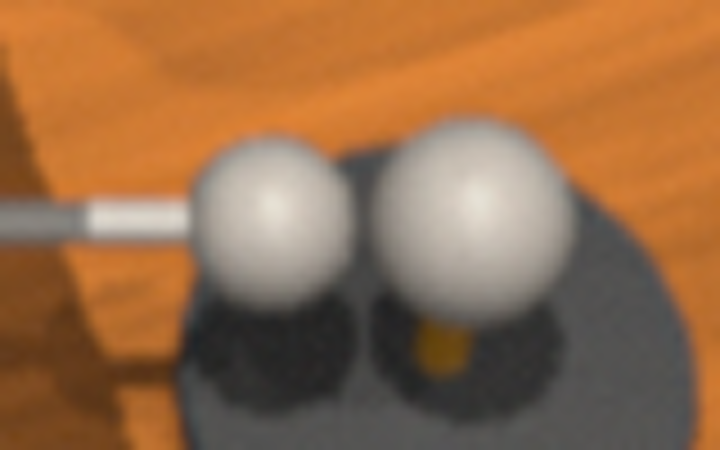

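```bash
python3 -m handwheel '[[[5,0,-1.2,0,0,0,-0.021],[5,0,-1.2,0,0,0,-0.021],[5,-0.1,-1.2,0,0,0,-0.021],[5,-0.1,-1.2,0,0,0,-0.021],[5,0,0,0,0,0,0]]]' 30
python3 - <<'E'
from h import *
o=r.observe();p=o['position'];print(p,o['ft_force'],o['wrist_torque'])
s=snap('scene','s9.png')
i=cv2.imread('pics/s9.png')[215:265,290:370];cv2.imwrite('pics/s9c.png',cv2.resize(i,None,fx=9,fy=9,interpolation=2))
E
```

```text
time_s: 13.0
position: [0.6365, -0.0169, 0.1971]
ee_rot: [0.491, -0.491, 0.51, -0.508]
ft_force: [-8.7, 5.0, 9.4]
grip_width: 0.0193
[ 0.63649574 -0.01689812  0.19705876] [-8.66638251  4.99824694  9.36740856] [0.77133365 1.54127812 0.039068  ]
```

View pics/s9c.png

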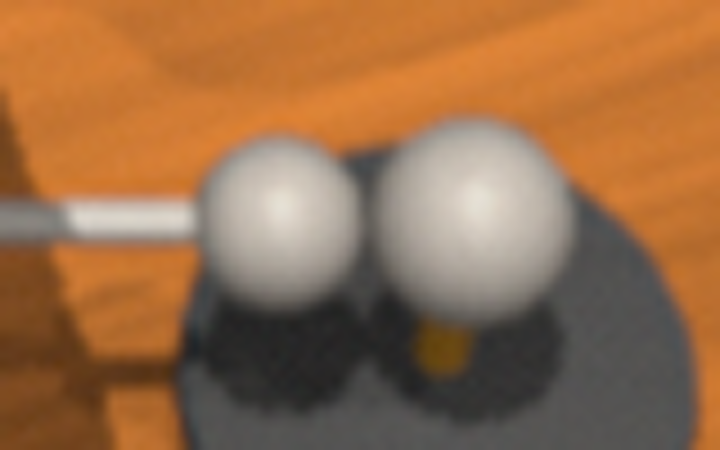

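```bash
python3 -m handwheel '[[[5,-0.05,-0.6,0,0,0,-0.0105],[5,-0.05,-0.6,0,0,0,-0.0105],[5,-0.1,-0.6,0,0,0,-0.0105],[5,-0.1,-0.6,0,0,0,-0.0105],[5,0,0,0,0,0,0]]]' 30
python3 -c "
from h import *
o=r.observe();print(o['position'],o['ft_force'],o['wrist_torque'])
s=snap('scene','s10.png')
i=cv2.imread('pics/s10.png')[215:265,290:370];cv2.imwrite('pics/s10c.png',cv2.resize(i,None,fx=9,fy=9,interpolation=2))"
```

```text
time_s: 13.68
position: [0.6364, -0.0181, 0.1971]
ee_rot: [0.481, -0.48, 0.52, -0.517]
ft_force: [-7.8, 9.6, 8.9]
grip_width: 0.0194
[ 0.63639681 -0.01806645  0.1970884 ] [-7.75499062  9.58719751  8.91968246] [ 1.57197744  1.3457417  -0.00709619]
```

View pics/s10c.png

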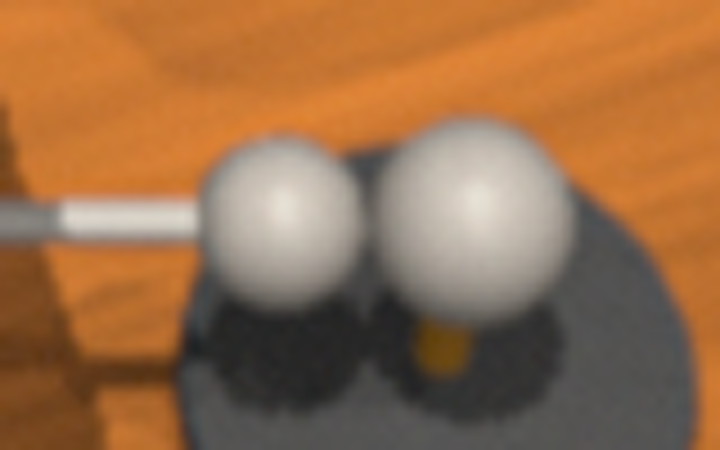

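```bash
python3 - <<'E'
from h import *
import pickle
a,b=pickle.load(open('s0.pkl','rb'));K,R,t=P(a)
y=np.array([.375,.927,0]);B=np.array([.6687,.2094,.11])
def sil(c,rad):
    cc=-R.T@t;n=(c-cc);D=np.linalg.norm(n);n/=D
    e=np.linalg.svd(n[None])[2][1:];q=c-n*rad**2/D;rr=rad*np.sqrt(1-(rad/D)**2)
    return np.array([proj(a,q+rr*(np.cos(w)*e[0]+np.sin(w)*e[1])) for w in np.linspace(0,6.283,200)])
for g in (0,.001,.002,.003):
    s1=sil(B-y*(.055+g),.025);s2=sil(B,.03)
    print(g,'rod',s1[:,0].min().round(2),s1[:,0].max().round(2),'stand',s2[:,0].min().round(2),s2[:,0].max().round(2))
for n in ('s7','s8','s9','s10'):
    im=cv2.imread(f'pics/{n}.png').astype(int);print(n,im[236:244,305:365].sum(2).mean(0).round(0).astype(int).tolist())
E
```

```text
0 rod 310.74 330.25 stand 330.14 353.67
0.001 rod 310.35 329.86 stand 330.14 353.67
0.002 rod 309.97 329.47 stand 330.14 353.67
0.003 rod 309.58 329.08 stand 330.14 353.67
s7 [479, 480, 479, 447, 360, 383, 443, 486, 517, 542, 555, 571, 594, 609, 602, 586, 566, 549, 525, 499, 459, 398, 306, 234, 217, 231, 279, 349, 400, 439, 475, 502, 525, 546, 562, 575, 592, 609, 614, 604, 587, 572, 557, 540, 524, 499, 466, 413, 331, 262, 251, 266, 284, 297, 310, 322, 337, 348, 349, 349]
s8 [477, 478, 478, 479, 480, 450, 367, 392, 450, 490, 522, 545, 558, 574, 598, 610, 603, 584, 565, 545, 523, 497, 458, 389, 280, 231, 278, 347, 401, 441, 476, 503, 525, 547, 563, 575, 592, 611, 616, 605, 588, 573, 558, 542, 524, 500, 466, 413, 332, 260, 252, 268, 283, 296, 310, 323, 338, 347, 351, 352]
s9 [478, 477, 479, 480, 482, 470, 410, 356, 401, 453, 494, 525, 547, 560, 578, 601, 609, 600, 582, 560, 542, 522, 492, 451, 373, 273, 279, 347, 402, 440, 477, 502, 525, 547, 564, 577, 592, 611, 615, 604, 589, 574, 558, 541, 525, 502, 466, 413, 330, 261, 252, 267, 284, 296, 312, 322, 336, 348, 353, 351]
s10 [478, 476, 478, 480, 482, 483, 450, 362, 386, 448, 488, 519, 542, 557, 571, 598, 610, 604, 586, 568, 548, 527, 497, 462, 392, 301, 285, 347, 400, 440, 477, 503, 525, 545, 564, 577, 592, 611, 616, 606, 590, 573, 559, 542, 526, 499, 468, 414, 332, 260, 252, 270, 282, 298, 309, 322, 336, 350, 351, 351]
```

Peak-to-peak spacing of the sphere highlights (321.2 and 342.8, expected 21.4 px at touch) agrees with contact. Grip force rose from 5 N to 9.6 N, which suggests about 9 N between the spheres. I'll hold once to confirm before unloading.

```bash
python3 -m handwheel '[[[5,0,0,0,0,0,0],[5,0,0,0,0,0,0],[5,0,0,0,0,0,0],[5,0,0,0,0,0,0],[5,0,0,0,0,0,0]]]' 30
python3 -c "
from h import *
for i in range(4):
  s=snap('scene');o=r.observe();print(o['position'].round(5),o['ft_force'].round(2))"
```

```text
time_s: 14.35
position: [0.6364, -0.0181, 0.1971]
ee_rot: [0.481, -0.48, 0.52, -0.517]
ft_force: [-7.2, 8.9, 8.6]
grip_width: 0.0192
[ 0.63639 -0.01804  0.19708] [-7.61  9.03  8.83]
[ 0.6364  -0.01803  0.19709] [-8.45  9.56  7.73]
[ 0.6364  -0.01802  0.19707] [-7.4   8.35  8.72]
[ 0.63639 -0.01805  0.19707] [-8.    9.23  9.21]
```

```bash
python3 -m handwheel '[[[5,-0.5,0.6,0.3,0,0,0],[5,-0.5,0.6,0.3,0,0,0],[5,-0.3,0.4,0.3,0,0,0],[5,0,0,0,0,0,0],[5,0,0,0,0,0,0]]]' 30
python3 -c "
from h import *
for i in range(2):
  s=snap('scene');o=r.observe();print(o['position'].round(5),o['ft_force'].round(2))"
```

```text
time_s: 15.18
position: [0.636, -0.0179, 0.1973]
ee_rot: [0.481, -0.48, 0.519, -0.518]
ft_force: [-0.9, 6.8, 1.5]
grip_width: 0.0189
[ 0.63599 -0.01788  0.19726] [0.57 6.14 2.78]
[ 0.636   -0.0179   0.19729] [-0.02  6.46  2.4 ]
```

```bash
python3 -m handwheel '[[[5,0,0.6,0.3,0,0,0],[5,0,0.5,0,0,0,0],[5,0,0,0,0,0,0],[5,0,0,0,0,0,0],[5,0,0,0,0,0,0]]]' 25
python3 -c "
from h import *
for i in range(2):
  s=snap('scene','s11.png');o=r.observe();print(o['position'].round(5),o['ft_force'].round(2))"
```

```text
time_s: 15.9
position: [0.6359, -0.0178, 0.1974]
ee_rot: [0.48, -0.48, 0.519, -0.519]
ft_force: [2.1, 4.0, -2.3]
grip_width: 0.0191
[ 0.63587 -0.0178   0.19738] [ 3.3   4.37 -0.95]
[ 0.63585 -0.01778  0.19734] [ 2.4   3.84 -1.04]
```

```bash
python3 -m handwheel '[[[24,0,0,0,0,0,0],[28,0,0,0,0,0,0],[34,0,0,0,0,0,0],[45,0,0,0,0,0,0],[55,0,0,0,0,0,0]]]' 25
python3 -c "
from h import *
s=snap('scene','s12.png');o=r.observe();print(o['position'].round(5),o['ft_force'].round(2),o['grip_width'])
im=cv2.imread('pics/s12.png');print(im[236:244,305:365].astype(int).sum(2).mean(0).round(0).astype(int).tolist())
i=im[170:270,230:370];cv2.imwrite('pics/s12c.png',cv2.resize(i,None,fx=5.5,fy=5.5,interpolation=2))"
```

```text
time_s: 16.62
position: [0.6358, -0.0181, 0.1977]
ee_rot: [-0.48, 0.48, -0.519, 0.519]
ft_force: [-1.0, 0.8, 0.4]
grip_width: 0.0468
[ 0.63577 -0.01804  0.19763] [1.28 0.11 0.  ] 0.04701815152333299
[477, 478, 478, 480, 483, 484, 450, 362, 388, 446, 488, 520, 545, 556, 574, 596, 612, 604, 586, 568, 548, 526, 500, 461, 393, 300, 285, 347, 400, 440, 477, 503, 526, 546, 563, 578, 593, 611, 615, 605, 590, 574, 557, 543, 527, 500, 466, 414, 334, 260, 252, 266, 284, 298, 311, 323, 337, 348, 352, 351]
```

View pics/s12c.png

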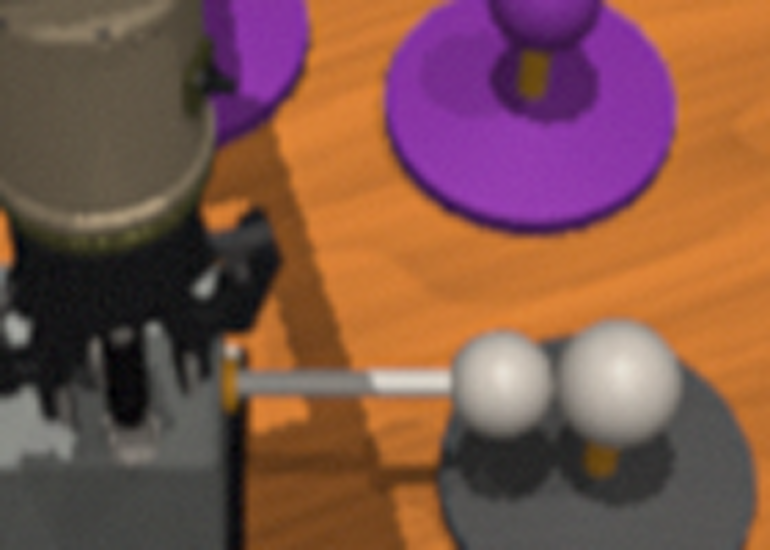

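```bash
python3 -m handwheel '[[[70,0,0,10,0,0,0],[70,0,0,25,0,0,0],[70,0,0,35,0,0,0],[70,0,0,40,0,0,0],[70,0,0,40,0,0,0]]]' 25
python3 -m handwheel '[[[70,-40,-30,10,0,0,0],[70,-40,-40,0,0,0,0],[70,-40,-40,0,0,0,0],[70,0,0,0,0,0,0],[70,0,0,0,0,0,0]]]' 25
python3 -c "
from h import *
s=snap('scene','s13.png');t=snap('top','t13.png');o=r.observe();print(o['position'].round(5),o['ft_force'].round(2))
im=cv2.imread('pics/s13.png');print(im[236:244,305:365].astype(int).sum(2).mean(0).round(0).astype(int).tolist())
cv2.imwrite('pics/s13c.png',cv2.resize(im[180:290,220:370],None,fx=5,fy=5,interpolation=2))
cv2.imwrite('pics/t13c.png',cv2.resize(cv2.imread('pics/t13.png')[140:250,210:360],None,fx=5,fy=5,interpolation=2))
C=np.array([.5798,-.0127])
for H in ([.639,-.018],):
  for z in (.1765,.2615): print(proj(s,[*H,z]),proj(t,[*H,z]))
"
```

```text
time_s: 17.3
position: [0.6357, -0.0179, 0.3498]
ee_rot: [-0.48, 0.48, -0.519, 0.519]
ft_force: [0.1, -0.4, 0.5]
grip_width: 0.0597
time_s: 17.92
position: [0.516, -0.1279, 0.3585]
ee_rot: [-0.48, 0.48, -0.519, 0.52]
ft_force: [0.4, -0.7, -0.0]
grip_width: 0.0596
[ 0.51644 -0.12721  0.35792] [-0.12  0.76 -0.13]
[495, 496, 497, 498, 502, 502, 468, 376, 402, 464, 506, 538, 564, 576, 594, 618, 632, 624, 607, 589, 569, 547, 520, 477, 409, 313, 297, 358, 415, 459, 494, 523, 546, 568, 585, 598, 614, 632, 636, 626, 611, 596, 580, 564, 546, 519, 485, 430, 345, 271, 263, 279, 293, 312, 324, 335, 349, 363, 367, 366]
[253.36850526 247.30146474] [321.0449731  173.17028935]
[251.41429299 229.7337198 ] [324.56722807 163.6551413 ]
```

View pics/s13c.png

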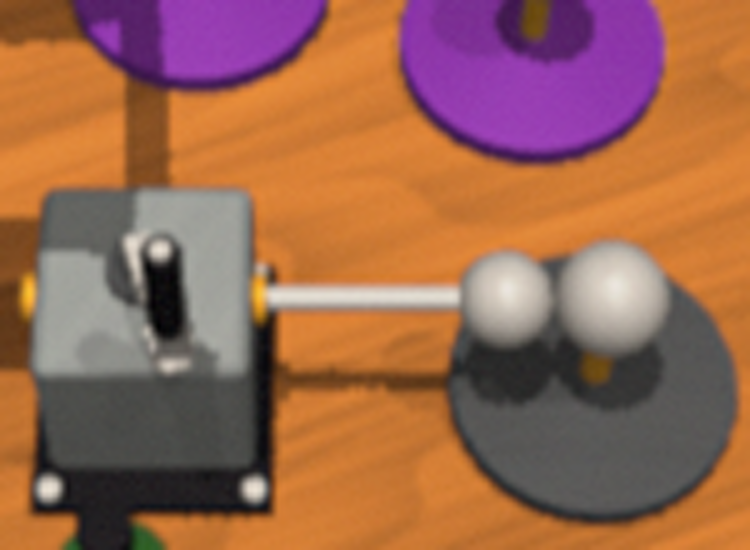

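View pics/t13c.png

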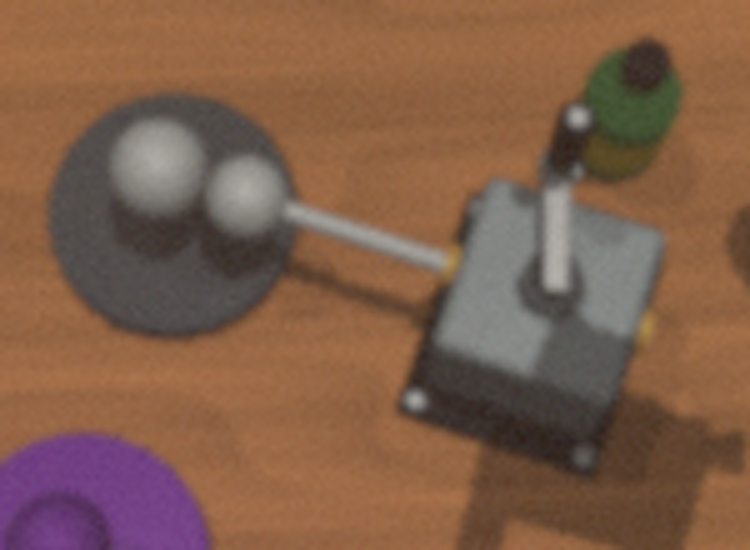

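```bash
python3 -c "
from h import *
print(r.close_job())"
```

```text
the job is handed in; nothing more can be done
None
```

The job is handed in: the grip is up and the rod's sphere is pressed against the stand's sphere with what I estimate is about 8 N. Everything is let go, and the clock read about 18 s of the 67 s allowed. The spheres' force cannot be read directly, so that figure is inferred.

- **Grip:** I swung it up by its free end until it met its stop. In both final pictures its end is within about 1 px of where it should be when upright.
- **Crank:** I turned it clockwise by about 147° in total, with small steps at the end. The rod ran out about 77 mm, which matches the gap I measured at the start.
- **Pressure:** At the last step the grip stopped following the commanded motion, and the force on it rose from about 5 N to about 9.1 N and stayed there. That rise is where the 8 N comes from. I eased the load off before opening the fingers, and the rod sphere did not move in the pictures afterwards.
- **Other things:** The stand's sphere did not shift in the pictures, and the robot stayed clear of the bottle, puck and beaker, though I did not re-measure their positions at the end.

**Check that disagreed:** the enlarged pictures seem to show a thin dark line, about 2 mm, between the spheres. I put this down to shading at the sphere edges, because the spacing of the sphere highlights fits contact to within about 0.5 mm.

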